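# Shift the gear lever of a bench jar mill through its H-gate

### The job

The jar mill's gear lever stands somewhere in the two slots of its H-shaped gate on the side away from the rollers. Push it through the gate into the slot that is on the roller side and farthest from the front control panel, fully home against the end of the slot, without putting it into the other roller-side gear on the way. Only push the lever with the outside of the fingers: do not take it between them or force it hard against the gate, and leave the jar, cap, bottle and plant pot where they are.

Things in the scene. Friction and masses are not known exactly. Their poses are not given: they have to be found in the camera images.
- mill: Jar mill fixed to the bench, yaw -0.25 to 0.5 rad. Origin: on the bench under the gate's centre. x points away from the front control panel (which faces the robot), y left, away from the rollers, z up. White gearbox housing 240 (x) x 200 (y) x 117.5 mm high, centred on the origin; the roller bed, 220 mm wide, lies at y = -100 to -470 mm, its end plate 127 mm high.
- gate: Steel gate plate on the housing, 110 (x) x 96 (y) mm, top 122.5 mm above the bench; origin and axes as mill. H cutout: two slots along x, centred at y = +18 and -18 mm, 16 mm wide, ending at x = -31 and +31; joined by a neutral channel along y, x = -8 to 8 mm. Two steel islands, 20 mm wide with rounded corners, part the slots.
- gate_center (a point): Centre of the gate plate's top face; axes as mill. Slot to reach: x > 0, y < 0. The lever's rod passes through the cutout and tilts both ways about a pivot 77.5 mm below this point.
- knob (a point): Centre of the lever's black ball knob, 36 mm diameter, on a 10 mm steel rod, with a 17 mm wide, 12 mm high collar under the ball. It is 160 mm from the pivot: 82.5 mm above the plate, 205 mm above the bench, when upright. z of this frame points up along the rod, x and y are the mill's axes tilted with the lever.
- fore (a joint): Lever's tilt along the slots (rad), + towards the mill's x; 0 neutral, slot ends (stops) at +-0.334; starts -0.32 to 0.32. Knob from gate_center, mill axes, mm: x = 160 sin(fore), y = 160 cos(fore) sin(cross), z = -77.5 + 160 cos(fore) cos(cross). The rod can cross only within fore about +-0.04. Friction about 3 N at the knob, no spring or detent: it stays where left.
- cross (a joint): Lever's tilt across the slots (rad), + towards the mill's y. About 0.24 = left-hand slots, about -0.24 = roller-side slots, with about 0.04 rad of play either way in a slot; stops at +-0.273. Starts between 0.22 and 0.25. Same friction as fore.
- jar_center (a point): Centre of the white ceramic grinding jar (110 mm diameter, 170 mm long with its black cap, lying along the mill's y, 0.6 to 1.2 kg) resting loose on the two rollers; its top is 213 mm above the bench. Leave it.
- cap: Black screw cap, 38 mm diameter, 20 mm high, loose on the gearbox housing's far left corner. Origin: centre of its underside. Leave it.
- bottle: Glass bottle, 68 mm diameter, 130 mm high, loose on the bench to the left of the gearbox. Origin: centre of its underside. Leave it.
- pot: Small black plant pot with a leaf rosette, 64 mm wide at the rim (leaves about 85 mm across), 75 mm high, loose on the bench beyond the gearbox. Origin: centre of its underside. Leave it.

How it is judged:
By the outcome, as a careful person would: the job done as asked, in the order asked, and still so for the second after the job is handed in, with the robot touching nothing.
It also fails if it takes over 61 s, if anything falls off the work surface, if the arm or the gripper's body presses on something with over 40 N, if the wrist force passes 120 N, or if a joint passes its speed limit or range.

### The arm

A 7-joint arm with a two-finger parallel gripper is mounted at the origin on the work surface. World frame = base frame: x ahead of the robot, y to its left, z up, the work surface at z = 0. Lengths are in m, angles in degrees, forces in N, time in s.
With the tool pointing down it reaches from about 0.35 to 0.9 m from the base axis. Payload 19.9 kg.
Tool frame: the origin (TCP) lies between the finger pads; the fingertips stand r.finger_overhang ahead of it and the grasp point (between the pads) lies 3 mm ahead of it (r.finger_overhang is the distance from the TCP to the fingertips, in m); z points along the fingers, y is the line along which they close (so a half turn about z gives the same grasp; the last joint's range is limited). The gripper opens to 85 mm and grips with 20 to 120 N. Pads are 22 mm wide; open, the fingers measure 114 mm over their backs; the gripper's body (76 mm by 85 mm) begins 54 mm behind the grasp point. The pads swing forward as they close: fully open they stand 13 mm farther back than shut.
Start: joints at [61.049, 23.915, -0.59, 92.452, 0.269, 63.638, -3.037], TCP at [0.28, -0.559, 0.253] pointing down, gripper open.
Joint ranges: [-161.28, 161.28], [-22.2, 115.67], [-73.04, 71.86], [3.21, 147.25], [-68.34, 248.33], [10.77, 114.83], [-161.83, 161.83]. Speed limits (degrees/s): [108.29, 108.29, 136.94, 136.94, 172.46, 172.46, 172.46].

### API

Orientations are given as a 3x3 rotation matrix whose columns are the frame's x, y, z axes.
In Python, from workcell import r, eyes gives the robot as it stands.
- The arm moves only by the tool step_arm, never from a script. Its argument "moves" is text: rows parted by semicolons, each of 7 numbers parted by spaces: the opening, from 0 (shut) to 1 (fully open), then the shift along the tool's x, y, z in m, then the turn, a rotation vector about the tool's x, y, z in rad. A call has 1 to 10 rows; each row shifts and turns the commanded pose from where the row before left it, along the tool's axes as they then stand; what a row does not reach is not made up. A row lasts 1/12 s, in which the tool goes at most 41.7 mm and 7.16 degrees, less where a joint would pass 70% of its speed; a pose out of reach is approached as far as the arm can. A call with a gripper value outside its range is refused whole. The fingers move at their own pace and stop on an object; the grip force is fixed at half the most. Time passes only in rows, so rows that do not move let the fingers close. It gives the time, the measured TCP pose, the force, the opening and the grip force at its end, in the units of the state.
- r.state(): the state, without advancing time (a new reading comes with each control period).
- eyes.snapshot(name): name is "scene" or "top"; returns a dict with "frame" (480x640x3 uint8, blue, green, red), "fx", "fy", "cx", "cy" (pixels), "k1" (the pictures are not rectified: a ray, as slopes to the right and down, at radius r is drawn at 1 + k1 r^2 times it, then the intrinsics apply), "R" (3x3) and "t" (3): a world point X has camera coordinates R X + t. Camera axes: x right, y down, z forward; pixel columns grow to the right and rows downward; lengths in m; the calibration is good to about 2 mm. A picture is of the moment at which its call begins. There is no depth.
- r.hand_in(): hands the job in; it is judged then, once.
The state is a dict: "time_s": time; "joint_positions": joint angles; "qvel": joint speeds; "tau": joint torques, N m; "ee_pos": TCP position; "tool_rot": TCP orientation; "wrist_force": force on the tool from outside, world axes, zero at the start; "torque": the same for the moment, N m; "finger_gap": finger opening in m; "finger_force": force on a finger pad.
Only numpy, scipy, OpenCV 4.12 (cv2) and the standard library are available. Lean on these libraries where they do the work, as an engineer would, in place of code of your own. Each camera call takes 0.05 s, during which the arm holds its last target. There are 200 camera calls.

## Working session

There is one attempt and no reset: what is moved stays moved. The work goes in short steps, Python scripts to look and compute and a tool call to move; the robot and the scene stay as the last step left them, time stands still between calls to the robot, and variables do not carry over. Pictures are saved under pics/ and viewed, at most 10 in all, crops included, and the job is handed in when it is done.

Besides the shell and the picture viewer there is one more tool, called after "Call:" as a command line: name --argument value ..., lists and objects as JSON in quotes. step_arm: Moves the arm, as the interface text tells. Its arguments: {"type":"object","properties":{"moves":{"type":"string"}},"required":["moves"]}

```bash
ls; mkdir -p pics; python3 - <<'E'
from workcell import r, eyes
import cv2
for n in ("scene","top"):
    s=eyes.snapshot(n); cv2.imwrite(f"pics/{n}0.png",s["frame"])
    print(n,{k:s[k] for k in s if k!="frame"})
st=r.state(); print(st, r.finger_overhang)
E
```

```text
pics
scene {'fx': 460.64046784171836, 'fy': 460.64046784171836, 'cx': 319.8246887242584, 'cy': 240.78213325182685, 'k1': -0.028927678328495625, 'R': array([[-0.77128343,  0.63636935, -0.01248698],
       [ 0.52940571,  0.63050489, -0.56762063],
       [-0.35334327, -0.44440706, -0.82319554]]), 't': array([ 0.43259311, -0.29471806,  1.30256557])}
top {'fx': 503.44599732462206, 'fy': 503.44599732462206, 'cx': 321.5081442649496, 'cy': 242.01518908454702, 'k1': -0.09421620720164363, 'R': array([[-1.90724739e-01, -9.81643548e-01, -1.38169621e-04],
       [-9.57313787e-01,  1.86028819e-01, -2.21231987e-01],
       [ 2.17196656e-01, -4.20621413e-02, -9.75221200e-01]]), 't': array([0.15313922, 0.63540899, 0.86440116])}
{'time_s': 0.1, 'joint_positions': array([61.04839683, 23.94545036, -0.59151036, 92.48222015,  0.26918623,
       63.63767994, -3.03609239]), 'qvel': array([-0.07740128, -0.05327551, -0.03599558, -0.11484696,  0.03766108,
       -0.04130975, -0.03688525]), 'tau': array([ 1.19891294e-03, -8.65820074e+01,  6.80487547e-01, -4.35638344e+01,
        1.92042725e-02,  4.91308834e-03, -2.49839513e-05]), 'ee_pos': array([ 0.27946954, -0.55871288,  0.25271259]), 'tool_rot': array([[ 8.94342359e-01,  4.47382860e-01, -5.66647197e-04],
       [ 4.47383213e-01, -8.94341845e-01,  9.62117396e-04],
       [-7.63414668e-05, -1.11397078e-03, -9.99999377e-01]]), 'wrist_force': array([ 0.77745637, -0.7097945 ,  0.15423689]), 'torque': array([ 0.01190532, -0.04921816,  0.01556393]), 'finger_force': 0.0, 'finger_gap': 0.08525309484152291} 0.022
```

View pics/scene0.png

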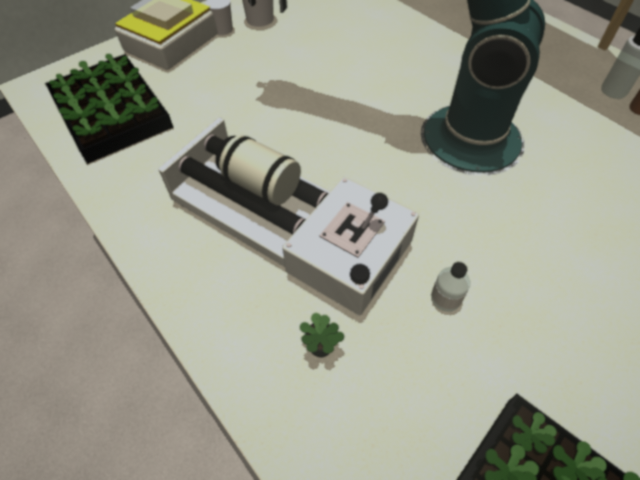

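View pics/top0.png

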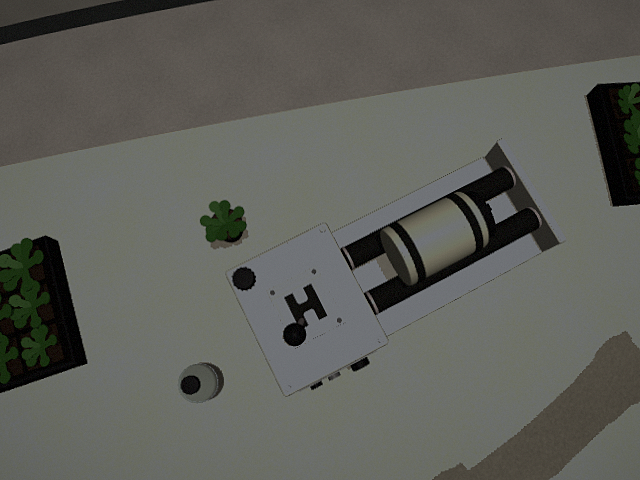

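The top view shows the housing with corners near (226,274), (326,223), (386,344), (288,395). The H is at (306,302) and the knob at (294,335), in the panel-side left slot. The scene view agrees, with the knob at (379,201).

```bash
cat > h.py <<'E'
import numpy as np, cv2
from workcell import r, eyes
def ray(s,u,v):
    d=np.array([(u-s["cx"])/s["fx"],(v-s["cy"])/s["fy"]]); p=d.copy()
    for _ in range(10): p=d/(1+s["k1"]*(p@p))
    return -s["R"].T@s["t"], s["R"].T@np.array([p[0],p[1],1.])
def plane(s,u,v,z):
    o,d=ray(s,u,v); return o+d*(z-o[2])/d[2]
def two(a,b):
    (o1,d1),(o2,d2)=a,b
    k=np.linalg.lstsq(np.c_[d1,-d2],o2-o1,rcond=None)[0]
    p,q=o1+k[0]*d1,o2+k[1]*d2
    return (p+q)/2,np.linalg.norm(p-q)
def dark(s,u,v,w=22,th=45):
    "near-black blob nearest (u,v): enclosing circle of its opened core"
    g=s["frame"].max(2)
    m=(g<th).astype(np.uint8); m=cv2.morphologyEx(m,cv2.MORPH_OPEN,cv2.getStructuringElement(2,(11,11)))
    z=np.zeros_like(m); z[v-w:v+w,u-w:u+w]=m[v-w:v+w,u-w:u+w]
    M=cv2.moments(z,True); return M["m10"]/M["m00"],M["m01"]/M["m00"],M["m00"]
E
python3 - <<'E'
from h import *
t=eyes.snapshot("top"); s=eyes.snapshot("scene")
# housing corners by hue-free brightness: subpixel refine of seen corners
for sn,name,cs in((t,"top",[(226,274),(326,223),(386,344),(288,395)]),(s,"scene",[(285,244),(346,181),(417,218),(357,283)])):
    g=cv2.cvtColor(sn["frame"],cv2.COLOR_BGR2GRAY)
    c=cv2.cornerSubPix(g,np.float32(cs).reshape(-1,1,2),(5,5),(-1,-1),(3,50,.01)).reshape(-1,2)
    P=np.array([plane(sn,u,v,.1175) for u,v in c])
    print(name,c.round(1).tolist(),P.round(4)[:,:2].tolist(),P.mean(0).round(4),[round(float(np.linalg.norm(P[i]-P[i-1])),4) for i in range(4)])
kt=dark(t,294,335);ks=dark(s,379,201,14);print(kt,ks)
print(two(ray(t,*kt[:2]),ray(s,*ks[:2])))
# H cutout + screws in top
crop=t["frame"][210:410,210:400]; cv2.imwrite("pics/c1.png",cv2.resize(crop,None,fx=3,fy=3,interpolation=2)[:600])
E
```

```text
top [[226.0, 274.0], [326.0, 223.0], [385.20001220703125, 344.29998779296875], [286.20001220703125, 396.3999938964844]] [[0.6182, 0.2057], [0.6752, 0.0167], [0.4476, -0.0409], [0.3952, 0.1391]] [0.534  0.0801 0.1175] [0.2328, 0.1974, 0.2347, 0.1875]
scene [[282.20001220703125, 248.39999389648438], [344.5, 181.6999969482422], [418.29998779296875, 215.6999969482422], [354.20001220703125, 283.79998779296875]] [[0.6814, 0.026], [0.4615, -0.0294], [0.4041, 0.1477], [0.6232, 0.1838]] [0.5425 0.082  0.1175] [0.1682, 0.2267, 0.1861, 0.222]Traceback (most recent call last):
  File "<stdin>", line 9, in <module>
  File "h.py", line 19, in dark
    M=cv2.moments(z,True); return M["m10"]/M["m00"],M["m01"]/M["m00"],M["m00"]
                                  ~~~~~~~~^~~~~~~~~
ZeroDivisionError: float division by zero
```

```bash
python3 - <<'E'
from h import *
t=eyes.snapshot("top"); s=eyes.snapshot("scene")
for sn,p in((t,[(294,335),(270,350),(306,302),(250,420),(320,350),(345,300)]),(s,[(379,201),(310,240),(350,228),(340,300),(330,235)])):
    print([sn["frame"][v,u].tolist() for u,v in p])
a=cv2.resize(t["frame"][215:400,215:395],None,fx=3,fy=3,interpolation=2)
b=cv2.resize(s["frame"][170:310,270:430],None,fx=3,fy=3,interpolation=2)
c=np.zeros((600,800,3),np.uint8); b=cv2.resize(b,(250,219)); c[:555,:540]=a; c[:219,545:795]=b
cv2.imwrite("pics/c1.png",np.clip(c*1.6,0,255).astype(np.uint8))
E
```

```text
[[22, 25, 28], [119, 115, 112], [0, 6, 4], [108, 111, 108], [119, 114, 110], [117, 113, 110]]
[[43, 45, 46], [201, 198, 195], [49, 52, 53], [79, 88, 91], [170, 177, 191]]
```

View pics/c1.png

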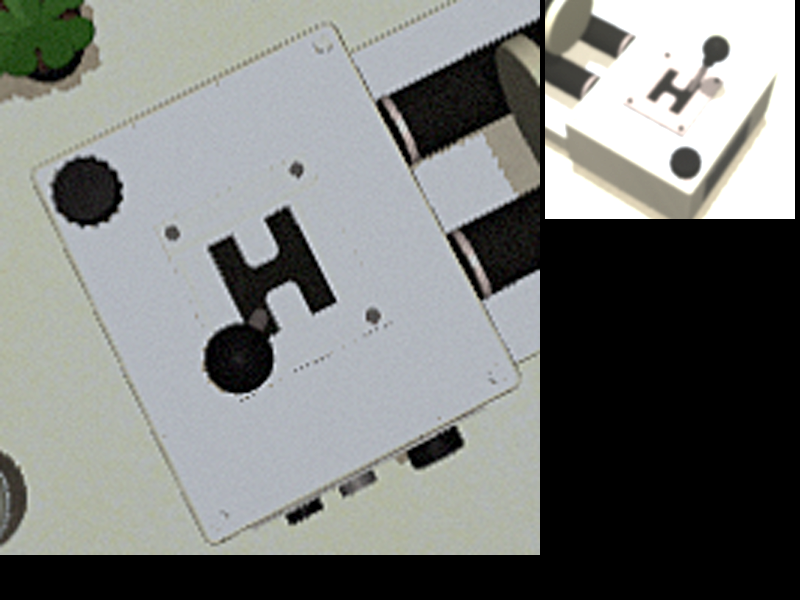

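The crop shows the H cleanly. Right slot ends are at about (278,211) and (324,308) in crop pixels (3x, offset 215). Two opposite screws are at (172,233) and (373,316). The knob is at (239,359) with radius 35, i.e. (294.7,334.7) in full pixels.

```bash
python3 - <<'E'
from h import *
t=eyes.snapshot("top"); s=eyes.snapshot("scene")
def blob(sn,u,v,w,th,k=9):
    m=(sn["frame"].max(2)<th).astype(np.uint8)
    m=cv2.morphologyEx(m,cv2.MORPH_OPEN,cv2.getStructuringElement(2,(k,k)))
    n,l,st,c=cv2.connectedComponentsWithStats(m); i=1+np.argmin(np.hypot(*(c[1:]-[u,v]).T)); return c[i],st[i]
kt=blob(t,294.7,334.7,0,60); ks=blob(s,378.8,201.4,0,90); print(kt,ks)
K=two(ray(t,*kt[0]),ray(s,*ks[0])); print("knob",K)
f=lambda x,y,z=.1225:plane(t,215+(x-.0)/3,215+y/3,z)
C=[f(*p,.1175) for p in((34,172),(332,22),(520,383),(212,546))]
print("corners",np.round(C,4)[:,:2].tolist(),np.mean(C,0),[round(float(np.linalg.norm(C[i]-C[i-1])),4) for i in range(4)])
ed=C[0]+C[1]-C[2]-C[3]; print("yaw corners",np.arctan2(ed[1],ed[0])); ed=C[0]+C[3]-C[1]-C[2]; print("yaw2",np.arctan2(-ed[0],ed[1]))
a,b=f(278,211),f(324,308); d=a-b; yaw=np.arctan2(d[1],d[0]); print("slot",np.linalg.norm(d),yaw)
x=d/np.linalg.norm(d); y=np.array([-x[1],x[0],0]); c1=(a+b)/2+.018*y; c2=(f(172,233)+f(373,316))/2; print("centre",c1,c2)
for c in(c1,c2,np.mean(C,0)):
    q=K[0]-c; print("knob rel mm",q@x*1e3,q@y*1e3,(K[0][2]-.1225)*1e3)
E
```

```text
(array([301.18029903, 316.50483729]), array([ 283,  286,   43,   60, 1137], dtype=int32)) (array([378.71889401, 201.38709677]), array([371, 193,  17,  18, 217], dtype=int32))
knob (array([0.50544502, 0.09884379, 0.20390376]), np.float64(0.027483790330057475))
corners [[0.621, 0.2047], [0.6765, 0.017], [0.4491, -0.0468], [0.3945, 0.1401]] [0.53528341 0.07875563 0.1175    ] [0.2356, 0.1957, 0.2361, 0.1947]
yaw corners 0.27555286173465926
yaw2 0.28603069489192184
slot 0.06132588783199058 0.25248619458951593
centre [0.53681561 0.07908849 0.1225    ] [0.53597195 0.07946144 0.1225    ]
knob rel mm -25.44084935372932 26.96570537123429 81.4037605843308
knob rel mm -24.71710590232644 26.39382375496952 81.4037605843308
knob rel mm -23.874078845665675 26.905247582614848 81.4037605843308
```

```bash
cat >> h.py <<'E'
C=np.array([.536,.079,.1225]); Y=.275
X_=np.array([np.cos(Y),np.sin(Y),0]); Y_=np.array([-np.sin(Y),np.cos(Y),0])
def mill(p): q=np.asarray(p)-C; return np.round([q@X_*1e3,q@Y_*1e3,q[2]*1e3],1)
def tcp():
    st=r.state(); x=st["tool_rot"][:,0]
    print("t",round(st["time_s"],2),"tcp mill",mill(st["ee_pos"]),"yaw err",round(float(np.arctan2(x[1],x[0])-Y),4),"F mill",(np.array([X_,Y_,[0,0,1]])@st["wrist_force"]).round(1),"gap",st["finger_gap"])
    return st
E
python3 - <<'E'
from h import *
t=eyes.snapshot("top"); s=eyes.snapshot("scene")
p,e=two(ray(t,294.7,334.7),ray(s,378.7,201.4)); print(p,e,mill(p))
for z in(.19,.194,.198): print(mill(plane(t,294.7,334.7,z)))
st=tcp()
tgt=C-.085*X_+.034*Y_; d=st["tool_rot"].T@(np.r_[tgt[:2],.265]-st["ee_pos"]); print(tgt,"tool shift",d)
E
```

```text
[0.48922669 0.10328194 0.19137558] 0.0002565870370348512 [-38.4  36.1  68.9]
[-38.4  36.2  67.5]
[-38.6  36.1  71.5]
[-38.9  36.   75.5]
t 0.5 tcp mill [-420.  -544.3  130.7] yaw err 0.1888 F mill [0.2 1.1 0.6] gap 0.08528038719333336
[0.44496126 0.08864097 0.1225    ] tool shift [ 0.43760166 -0.505198   -0.0117094 ]
```

Call:
step_arm --moves "0 0.015 -0.017 -0.004 0 0 0;0 0.015 -0.017 -0.004 0 0 0;0 0.015 -0.017 -0.004 0 0 0;0 0.015 -0.017 0 0 0 0;0 0.015 -0.017 0 0 0 0;0 0.015 -0.017 0 0 0 0;0 0.015 -0.017 0 0 0 0;0 0.015 -0.017 0 0 0 0;0 0.015 -0.017 0 0 0 0;0 0.015 -0.017 0 0 0 0"

```text
time_s: 1.33
ee_pos: [0.3378, -0.3388, 0.2654]
tool_rot: [[0.894, 0.447, 0.0], [0.447, -0.894, -0.0], [0.0, 0.0, -1.0]]
wrist_force: [0.7, -0.0, 0.9]
finger_gap: 0.0
finger_force: 0.0
```

Call:
step_arm --moves "0 0.015 -0.017 0 0 0 0;0 0.015 -0.017 0 0 0 0;0 0.015 -0.017 0 0 0 0;0 0.015 -0.017 0 0 0 0;0 0.015 -0.017 0 0 0 0;0 0.015 -0.017 0 0 0 0;0 0.015 -0.017 0 0 0 0;0 0.015 -0.017 0 0 0 0;0 0.015 -0.017 0 0 0 0;0 0.015 -0.017 0 0 0 0"

```text
time_s: 2.17
ee_pos: [0.3959, -0.1196, 0.2655]
tool_rot: [[0.894, 0.447, 0.0], [0.447, -0.894, -0.0], [0.0, 0.0, -1.0]]
wrist_force: [1.1, 0.6, 0.4]
finger_gap: 0.0002
finger_force: 0.0
```

Call:
step_arm --moves "0 0.014 -0.017 0 0 0 0;0 0.014 -0.017 0 0 0 0;0 0.014 -0.017 0 0 0 0;0 0.014 -0.017 0 0 0 0;0 0.014 -0.017 0 0 0 0;0 0.014 -0.017 0 0 0 0;0 0.014 -0.017 0 0 0 0;0 0.014 -0.017 0 0 0 0;0 0.014 -0.017 0 0 0.095 0;0 0.01 -0.015 0 0 0 0.095"

```text
time_s: 3.0
ee_pos: [0.4419, 0.0916, 0.2661]
tool_rot: [[0.927, 0.365, 0.089], [0.362, -0.931, 0.045], [0.099, -0.009, -0.995]]
wrist_force: [0.7, -0.4, -0.1]
finger_gap: -0.0002
finger_force: 0.0
```

```bash
python3 - <<'E'
from h import *
st=tcp(); print(st["tool_rot"].round(3))
E
```

```text
t 3.0 tcp mill [-87.2  37.7 143.6] yaw err 0.0978 F mill [ 0.6 -0.6 -0.1] gap -0.00019543053547730826
[[ 0.927  0.365  0.089]
 [ 0.362 -0.931  0.045]
 [ 0.099 -0.009 -0.995]]
```

One turn landed on the wrong axis, so I'll work out the exact correction.

```bash
cat >> h.py <<'E'
from scipy.spatial.transform import Rotation as Ro
RT=np.c_[X_,-Y_,[0,0,-1.]]
def fix():
    R=r.state()["tool_rot"]; return Ro.from_matrix(R.T@RT).as_rotvec().round(4)
E
python3 -c "
from h import *
print(fix())"
```

```text
[-0.0142 -0.099   0.0981]
```

Call:
step_arm --moves "0 0 0 0 -0.0071 -0.0495 0.049;0 0 0 0 -0.0071 -0.0495 0.049;0 0 0 0 0 0 0"

```text
time_s: 3.25
ee_pos: [0.4428, 0.091, 0.2664]
tool_rot: [[0.964, 0.266, -0.007], [0.266, -0.964, -0.003], [-0.007, 0.001, -1.0]]
wrist_force: [0.5, -0.4, -0.6]
finger_gap: 0.0
finger_force: 0.0
```

```bash
python3 -c "
from h import *
tcp();print(fix())"
```

```text
t 3.25 tcp mill [-86.5  36.8 143.9] yaw err -0.0061 F mill [ 0.4 -0.6 -0.6] gap 9.893550780244062e-06
[ 0.0008  0.0071 -0.0061]
```

Call:
step_arm --moves "0 0 0 0.018 0.0008 0.007 -0.006;0 0 0 0.018 0 0 0;0 0 0 0.018 0 0 0;0 0 0 0.017 0 0 0;0 0 0 0 0 0 0"

```text
time_s: 3.67
ee_pos: [0.4409, 0.0899, 0.1928]
tool_rot: [[0.962, 0.274, -0.001], [0.274, -0.962, 0.001], [-0.001, -0.001, -1.0]]
wrist_force: [-0.5, -0.1, -0.3]
finger_gap: 0.0002
finger_force: 0.0
```

Call:
step_arm --moves "0 0.003 0 0 0 0 0;0 0.003 0 0 0 0 0;0 0.003 0 0 0 0 0;0 0.003 0 0 0 0 0"

```text
time_s: 4.0
ee_pos: [0.4546, 0.0938, 0.1962]
tool_rot: [[0.962, 0.273, 0.004], [0.273, -0.962, 0.001], [0.004, 0.0, -1.0]]
wrist_force: [-0.6, 0.1, 0.1]
finger_gap: -0.0002
finger_force: 0.0
```

Call:
step_arm --moves "0 0.003 0 0 0 0 0;0 0.003 0 0 0 0 0"

```text
time_s: 4.17
ee_pos: [0.4601, 0.0954, 0.1956]
tool_rot: [[0.962, 0.273, 0.003], [0.273, -0.962, 0.001], [0.003, 0.0, -1.0]]
wrist_force: [-0.6, 0.3, -0.4]
finger_gap: 0.0
finger_force: 0.0
```

Call:
step_arm --moves "0 0.003 0 0 0 0 0;0 0.003 0 0 0 0 0"

```text
time_s: 4.33
ee_pos: [0.4654, 0.097, 0.1953]
tool_rot: [[0.962, 0.273, 0.001], [0.273, -0.962, 0.0], [0.002, -0.0, -1.0]]
wrist_force: [-5.2, -0.6, 2.7]
finger_gap: 0.0003
finger_force: 2.4
```

```bash
python3 - <<'E'
from h import *
tcp();print(fix())
s=eyes.snapshot("scene");t=eyes.snapshot("top")
a=cv2.resize(t["frame"][235:400,225:390],(400,400),interpolation=2)
b=cv2.resize(s["frame"][150:280,300:430],(400,400),interpolation=2)
cv2.imwrite("pics/p1.png",np.clip(np.hstack([a*1.7,b*1.0]),0,255).astype(np.uint8))
E
```

```text
t 4.33 tcp mill [-63.   36.5  72.8] yaw err 0.0018 F mill [-5.2  0.8  2.7] gap 0.0002607087174730032
[-0.0001 -0.0015  0.0018]
```

View pics/p1.png

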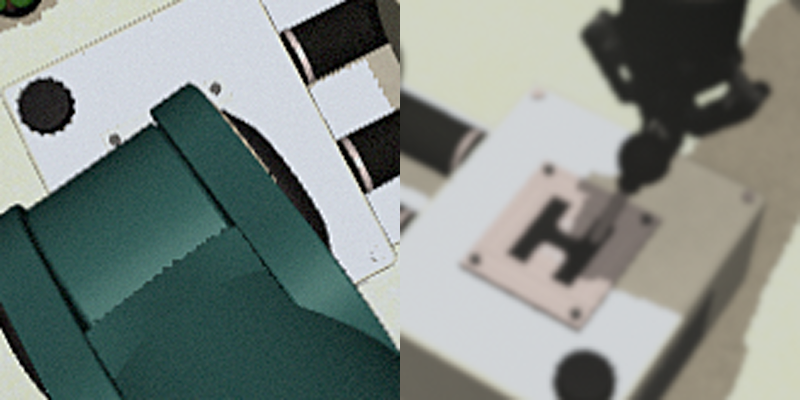

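Contact is made at TCP x about -65 mm: the closed fingers sit behind the knob, at right image (642,158). The top view is blocked by the arm. Next I push towards neutral.

Call:
step_arm --moves "0 0.004 0 0 0 0 0;0 0.004 0 0 0 0 0;0 0.004 0 0 0 0 0;0 0.004 0 0 0 0 0;0 0.004 0 0 0 0 0;0 0.004 0 0 0 0 0;0 0.004 0 0 0 0 0;0 0.003 0 0 0 0 0;0 0 0 0 0 0 0"

```text
time_s: 5.18
ee_pos: [0.4957, 0.1056, 0.1953]
tool_rot: [[0.962, 0.273, 0.002], [0.273, -0.962, 0.001], [0.002, -0.0, -1.0]]
wrist_force: [-2.9, -0.9, 1.2]
finger_gap: 0.0003
finger_force: 1.4
```

```bash
python3 - <<'E'
from h import *
tcp();print(fix())
s=eyes.snapshot("scene")
b=cv2.resize(s["frame"][150:270,290:430],(700,600),interpolation=2)
cv2.imwrite("pics/p2.png",b)
E
```

```text
t 5.18 tcp mill [-31.6  36.5  72.8] yaw err 0.0017 F mill [-3.1 -0.1  1.2] gap 0.00026002457589638036
[-0.0003 -0.0022  0.0017]
```

View pics/p2.png

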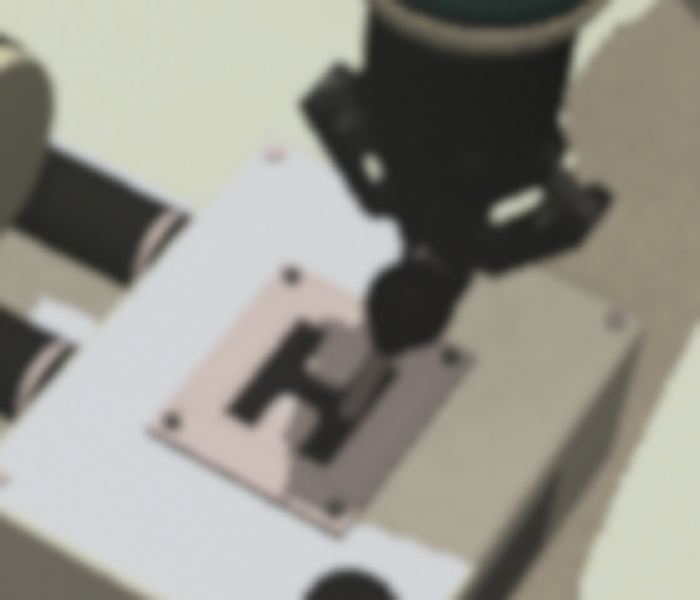

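The knob is centred at crop (407,305), the gate screws are at (290,275), (450,356), (336,508), (172,421), and the rod foot is near (350,410).

```bash
python3 - <<'E'
from h import *
s=eyes.snapshot("scene"); f=lambda u,v,z:mill(plane(s,290+(u-2)/5,150+(v-2)/5,C[2]+z))
print("knob",f(407,305,.077))
S=[f(*p,0) for p in((290,275),(450,356),(336,508),(172,421))]; print("screws",S,np.mean(S,0))
print("rod foot",f(350,410,0))
E
```

```text
knob [-3.6 38.1 77. ]
screws [array([-44.8, -39.5,   0. ]), array([-45.7,  41.2,   0. ]), array([47.6, 42.3, -0. ]), array([ 49.3, -37.8,   0. ])] [1.6  1.55 0.  ]
rod foot [ 2.5 20.9  0. ]
```

Call:
step_arm --moves "0 0.002 0 0 0 0 0;0 0.002 0 0 0 0 0;0 0 0 0 0 0 0;0 0 0 0 0 0 0"

```text
time_s: 5.62
ee_pos: [0.4991, 0.1065, 0.1953]
tool_rot: [[0.962, 0.273, 0.002], [0.273, -0.962, 0.001], [0.002, -0.0, -1.0]]
wrist_force: [-3.3, 0.0, 1.8]
finger_gap: -0.0003
finger_force: 1.4
```

```bash
python3 - <<'E'
from h import *
tcp();print(fix())
E
```

```text
t 5.62 tcp mill [-28.1  36.5  72.8] yaw err 0.0017 F mill [-3.1  0.9  1.8] gap -0.00029139460715624807
[-0.0001 -0.0021  0.0017]
```

```bash
python3 - <<'E'
from h import *
s=eyes.snapshot("scene")
for p in((375,215),(490,270),(400,255),(470,275)):
    o,d=ray(s,290+p[0]/5,150+p[1]/5); 
    for xo in(-.039,-.020): k=(xo-(o-C)@X_)/(d@X_); print(p,mill(o+k*d))
E
```

```text
(375, 215) [-39.    3.   72.5]
(375, 215) [-20.   12.7  97.3]
(490, 270) [-39.   56.4  74.1]
(490, 270) [-20.   64.3  98.8]
(400, 255) [-39.   16.3  56.1]
(400, 255) [-20.   25.5  81.5]
(470, 275) [-39.   48.3  65.3]
(470, 275) [-20.   56.4  90.3]
```

The fingers flare along tool y above the pads. I'll back off and turn the tool 90° so the flat side does the cross push as well.

Call:
step_arm --moves "0 -0.01 0 0 0 0 0;0 -0.015 0 0 0 0 0;0 -0.005 0 -0.02 0 0 0;0 0 0 -0.025 0 0 0;0 0 0 -0.025 0 0 0;0 0 -0.02 0 0 0 0;0 0.015 -0.02 0 0 0 0;0 0.015 -0.02 0 0 0 0;0 0.015 0 0 0 0 0;0 0.013 0 0 0 0 0"

```text
time_s: 6.5
ee_pos: [0.5094, 0.173, 0.2655]
tool_rot: [[0.961, 0.275, 0.003], [0.275, -0.961, 0.001], [0.003, -0.0, -1.0]]
wrist_force: [0.4, 0.1, -0.1]
finger_gap: -0.0004
finger_force: 0.0
```

Call:
step_arm --moves "0 0 0 0 0 0 0.12;0 0 0 0 0 0 0.12;0 0 0 0 0 0 0.12;0 0 0 0 0 0 0.12;0 0 0 0 0 0 0.12;0 0 0 0 0 0 0.12;0 0 0 0 0 0 0.12;0 0 0 0 0 0 0.12;0 0 0 0 0 0 0.12;0 0 0 0 0 0 0.12"

```text
time_s: 7.33
ee_pos: [0.5089, 0.1705, 0.2632]
tool_rot: [[0.685, -0.728, -0.002], [-0.728, -0.685, -0.001], [-0.001, 0.003, -1.0]]
wrist_force: [0.3, -0.0, -0.3]
finger_gap: -0.0001
finger_force: 0.0
```

Call:
step_arm --moves "0 0 0 0 0 0 0.12;0 0 0 0 0 0 0.12;0 0 0 0 0 0 0.12;0 0 0 0 0 0 0.01;0 0 0 0 0 0 0"

```text
time_s: 7.75
ee_pos: [0.5072, 0.1709, 0.2562]
tool_rot: [[0.596, -0.803, -0.019], [-0.803, -0.596, -0.008], [-0.005, 0.02, -1.0]]
wrist_force: [-0.5, 0.2, -0.7]
finger_gap: 0.0003
finger_force: 0.0
```

```bash
sed -i 's/return Ro.from_matrix(R.T@RT)/return Ro.from_matrix(R.T@(np.c_[-Y_,-X_,[0,0,-1.]] if q else RT))/; s/def fix()/def fix(q=0)/' h.py; python3 - <<'E'
from h import *
tcp();print(fix(1), r.state()["joint_positions"].round(0))
s=eyes.snapshot("scene");t=eyes.snapshot("top")
a=cv2.resize(t["frame"][235:400,225:390],(400,400),interpolation=2)
b=cv2.resize(s["frame"][150:280,300:430],(400,400),interpolation=2)
cv2.imwrite("pics/p3.png",np.clip(np.hstack([a*1.7,b*1.0]),0,255).astype(np.uint8))
E
```

```text
t 7.75 tcp mill [ -2.7  96.3 133.7] yaw err -1.2073 F mill [-0.4  0.4 -0.7] gap 0.00025138521164176246
[0.0203 0.001  0.3636] [ -34.   15.   14.  105.   -4.   62. -161.]
```

View pics/p3.png

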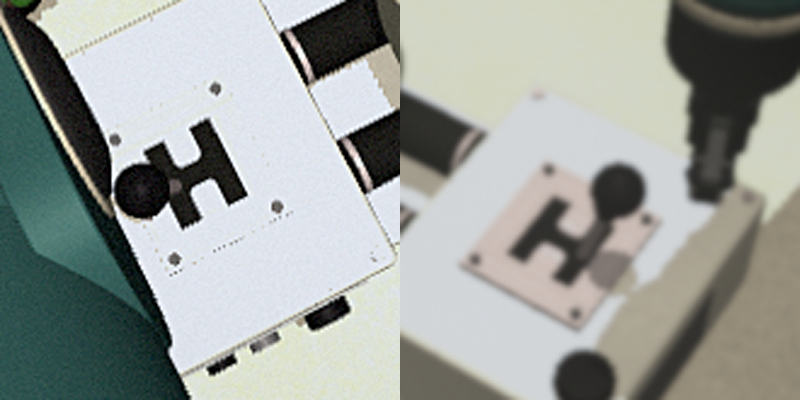

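The lever is freestanding with the knob at left (142,191) and right (618,190), near neutral. Joint 7 reached its limit, so I'll turn the other way, since the opposite flat side does equally well.

Call:
step_arm --moves "0 0 0 0 0 0 -0.12;0 0 0 0 0 0 -0.12;0 0 0 0 0 0 -0.12;0 0 0 0 0 0 -0.12;0 0 0 0 0 0 -0.12;0 0 0 0 0 0 -0.12;0 0 0 0 0 0 -0.12;0 0 0 0 0 0 -0.12;0 0 0 0 0 0 -0.12;0 0 0 0 0 0 -0.12"

```text
time_s: 8.68
ee_pos: [0.5079, 0.1699, 0.2564]
tool_rot: [[0.963, 0.269, -0.018], [0.269, -0.963, -0.007], [-0.02, 0.002, -1.0]]
wrist_force: [0.3, -0.6, 0.0]
finger_gap: 0.0001
finger_force: 0.0
```

Call:
step_arm --moves "0 0 0 0 0 0 -0.12;0 0 0 0 0 0 -0.12;0 0 0 0 0 0 -0.12;0 0 0 0 0 0 -0.12;0 0 0 0 0 0 -0.12;0 0 0 0 0 0 -0.12;0 0 0 0 0 0 -0.12;0 0 0 0 0 0 -0.12;0 0 0 0 0 0 -0.12;0 0 0 0 0 0 -0.12"

```text
time_s: 9.52
ee_pos: [0.5079, 0.1699, 0.2565]
tool_rot: [[0.098, 0.995, -0.018], [0.995, -0.098, -0.007], [-0.009, -0.017, -1.0]]
wrist_force: [-0.7, -0.2, -0.1]
finger_gap: -0.0003
finger_force: 0.0
```

```bash
sed -i 's/c_\[-Y_,-X_,/c_[Y_,X_,/' h.py; python3 - <<'E'
from h import *
tcp();print(fix(1), r.state()["joint_positions"].round(0))
s=eyes.snapshot("scene");t=eyes.snapshot("top")
a=ray(t,225+142*.4125,235+191*.4125);b=ray(s,300+218*.325,150+190*.325)
p,e=two(a,b);print("knob",mill(p),e, mill(plane(t,225+142*.4125,235+191*.4125,.2)))
E
```

```text
t 9.52 tcp mill [ -2.3  95.1 134. ] yaw err 1.1979 F mill [-0.7 -0.  -0.1] gap -0.00025323326557851405
[-0.0189  0.0058 -0.373 ] [-17.  15.  -6. 104.   2.  62. -29.]
knob [-2.4 37.9 74.6] 0.0013541003026548912 [-2.5 37.2 77.5]
```

Call:
step_arm --moves "0 0 0 0 -0.005 0.0015 -0.093;0 0 0 0 -0.005 0.0015 -0.093;0 0 0 0 -0.005 0.0015 -0.093;0 0 0 0 -0.004 0.0015 -0.094;0 0 0 0.02 0 0 0;0 0 0 0.02 0 0 0;0 0 0 0.021 0 0 0;0 0 0 0 0 0 0"

```text
time_s: 10.28
ee_pos: [0.5063, 0.1695, 0.1921]
tool_rot: [[-0.262, 0.965, -0.005], [0.965, 0.262, -0.002], [-0.001, -0.005, -1.0]]
wrist_force: [-0.6, -0.5, -0.5]
finger_gap: -0.0
finger_force: 0.0
```

Call:
step_arm --moves "0 -0.005 0 0 0 0 0;0 -0.005 0 0 0 0 0;0 -0.005 0 0 0 0 0;0 -0.005 0 0 0 0 0;0 -0.003 0 0 0 0 0;0 0 0 0 0 0 0"

```text
time_s: 10.78
ee_pos: [0.5144, 0.1474, 0.1957]
tool_rot: [[-0.265, 0.964, 0.0], [0.964, 0.265, -0.001], [-0.001, 0.0, -1.0]]
wrist_force: [0.5, -0.9, -0.2]
finger_gap: -0.0002
finger_force: 0.0
```

```bash
python3 - <<'E'
from h import *
tcp();print(fix(1))
E
```

```text
t 10.78 tcp mill [-2.2 71.7 73.2] yaw err 1.5638 F mill [ 0.3 -1.  -0.2] gap -0.00023610609883745946
[ 0.0001  0.0007 -0.007 ]
```

Call:
step_arm --moves "0 -0.004 0 0 0 0 -0.007;0 -0.004 0 0 0 0 0;0 -0.004 0 0 0 0 0;0 -0.004 0 0 0 0 0"

```text
time_s: 11.12
ee_pos: [0.5185, 0.133, 0.1955]
tool_rot: [[-0.273, 0.962, -0.0], [0.962, 0.273, -0.0], [-0.0, -0.0, -1.0]]
wrist_force: [-0.3, 4.7, 3.5]
finger_gap: 0.0
finger_force: 2.2
```

Call:
step_arm --moves "0 -0.004 0 0 0 0 0;0 -0.004 0 0 0 0 0;0 -0.004 0 0 0 0 0;0 -0.004 0 0 0 0 0"

```text
time_s: 11.45
ee_pos: [0.5228, 0.1171, 0.1953]
tool_rot: [[-0.273, 0.962, -0.0], [0.962, 0.273, -0.001], [-0.001, -0.001, -1.0]]
wrist_force: [-1.1, 4.0, 2.4]
finger_gap: 0.0003
finger_force: 1.9
```

```bash
python3 - <<'E'
from h import *
tcp();print(fix(1))
E
```

```text
t 11.45 tcp mill [-2.4 40.2 72.8] yaw err 1.5721 F mill [-0.   4.1  2.4] gap 0.0003221782576573471
[-0.0005  0.0005  0.0013]
```

Call:
step_arm --moves "0 -0.004 0 0 0 0 0;0 -0.004 0 0 0 0 0;0 -0.004 0 0 0 0 0;0 -0.004 0 0 0 0 0;0 -0.004 0 0 0 0 0;0 -0.004 0 0 0 0 0"

```text
time_s: 11.95
ee_pos: [0.5293, 0.0939, 0.1953]
tool_rot: [[-0.273, 0.962, -0.0], [0.962, 0.273, -0.001], [-0.001, -0.001, -1.0]]
wrist_force: [-0.8, 2.8, 2.8]
finger_gap: 0.0002
finger_force: 1.6
```

Call:
step_arm --moves "0 -0.004 0 0 0 0 0;0 -0.004 0 0 0 0 0;0 -0.004 0 0 0 0 0;0 -0.004 0 0 0 0 0;0 -0.004 0 0 0 0 0"

```text
time_s: 12.37
ee_pos: [0.5345, 0.0748, 0.195]
tool_rot: [[-0.273, 0.962, -0.001], [0.962, 0.273, -0.001], [-0.0, -0.001, -1.0]]
wrist_force: [-1.3, 3.1, -2.5]
finger_gap: 0.0
finger_force: 1.6
```

```bash
python3 - <<'E'
from h import *
tcp();print(fix(1))
E
```

```text
t 12.37 tcp mill [-2.6 -3.7 72.5] yaw err 1.5723 F mill [-0.4  3.3 -2.5] gap 1.7544646630085594e-06
[-0.0012  0.0004  0.0015]
```

Knob y is about -32 mm now. I'll give it another 5 mm, then retreat, lift and look.

Call:
step_arm --moves "0 -0.002 0 0 0 0 0;0 -0.002 0 0 0 0 0;0 -0.001 0 0 0 0 0;0 0 0 0 0 0 0"

```text
time_s: 12.7
ee_pos: [0.536, 0.0701, 0.1952]
tool_rot: [[-0.273, 0.962, -0.001], [0.962, 0.273, -0.001], [-0.001, -0.001, -1.0]]
wrist_force: [-0.1, 1.2, -1.1]
finger_gap: -0.0004
finger_force: 0.6
```

Call:
step_arm --moves "0 0.01 0 0 0 0 0;0 0.02 0 0 0 0 0;0 0 0 -0.02 0 0 0;0 0 0 -0.025 0 0 0;0 0 0 -0.025 0 0 0;0 0.03 -0.03 0 0 0 0;0 0.03 -0.02 0 0 0 0;0 0 -0.03 0 0 0 0;0 0 -0.02 0 0 0 0"

```text
time_s: 13.45
ee_pos: [0.4135, 0.1306, 0.2654]
tool_rot: [[-0.276, 0.961, -0.0], [0.961, 0.276, -0.001], [-0.001, -0.0, -1.0]]
wrist_force: [1.1, -0.3, 0.9]
finger_gap: 0.0002
finger_force: 0.0
```

```bash
python3 - <<'E'
from h import *
tcp();print(fix())
s=eyes.snapshot("scene");t=eyes.snapshot("top")
a=cv2.resize(t["frame"][235:400,225:390],(400,400),interpolation=2)
b=cv2.resize(s["frame"][150:280,300:430],(400,400),interpolation=2)
cv2.imwrite("pics/p4.png",np.clip(np.hstack([a*1.7,b*1.0]),0,255).astype(np.uint8))
E
```

```text
t 13.45 tcp mill [-103.9   82.9  142.9] yaw err 1.5753 F mill [ 1.  -0.6  0.9] gap 0.00019089021730024592
[3.0000e-04 1.0000e-03 1.5753e+00]
```

View pics/p4.png

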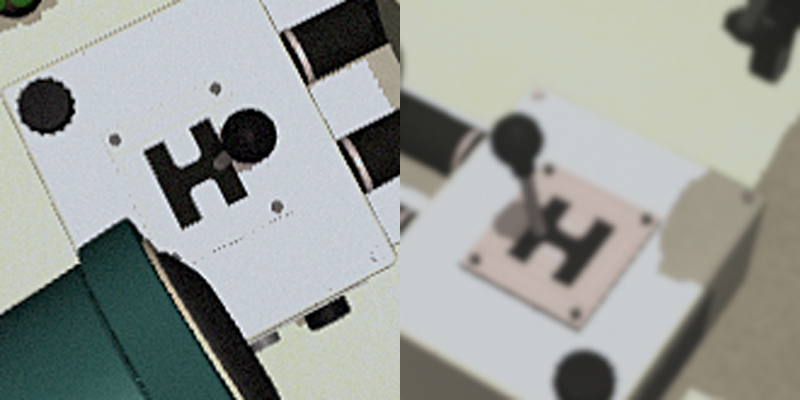

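The lever is at neutral on the roller side: knob at left (249,136), right (517,139). Next I turn back and come in behind it.

Call:
step_arm --moves "0 0 0 0 0 0 0.12;0 0 0 0 0 0 0.12;0 0 0 0 0 0 0.12;0 0 0 0 0 0 0.12;0 0 0 0 0 0 0.12;0 0 0 0 0 0 0.12;0 0 0 0 0 0 0.12;0 0 0 0 0 0 0.12;0 0 0 0 0 0 0.12;0 0 0 0 0 0 0.12"

```text
time_s: 14.38
ee_pos: [0.4164, 0.1297, 0.2655]
tool_rot: [[0.801, 0.598, 0.0], [0.598, -0.801, -0.001], [-0.0, 0.001, -1.0]]
wrist_force: [0.5, 0.4, -0.6]
finger_gap: 0.0
finger_force: 0.0
```

Call:
step_arm --moves "0 0 0 0 0 0 0.12;0 0 0 0 0 0 0.12;0 0 0 0 0 0 0.12;0 0.02 0.03 0 0 0 0.015;0 0.02 0.03 0 0 0 0;0 0 0.03 0 0 0 0;0 0 0.03 0 0 0 0;0 0 0 0 0 0 0"

```text
time_s: 15.05
ee_pos: [0.4886, 0.0199, 0.2653]
tool_rot: [[0.965, 0.263, 0.0], [0.263, -0.965, -0.002], [-0.001, 0.002, -1.0]]
wrist_force: [-0.6, -0.9, -0.5]
finger_gap: 0.0
finger_force: 0.0
```

```bash
python3 - <<'E'
from h import *
tcp();print(fix())
s=eyes.snapshot("scene");t=eyes.snapshot("top")
p,e=two(ray(t,225+249*.4125,235+136*.4125),ray(s,300+117*.325,150+139*.325)); print(mill(p),e)
E
```

```text
t 15.05 tcp mill [-61.6 -44.  142.8] yaw err -0.0088 F mill [-0.9 -0.7 -0.5] gap 6.9257081518594395e-06
[ 0.0023  0.0005 -0.0088]
[ -1.8 -39.2  74.4] 0.001940424965552704
```

Call:
step_arm --moves "0 0 -0.005 0.02 0.002 0 -0.009;0 0 0 0.02 0 0 0;0 0 0 0.02 0 0 0;0 0 0 0.01 0 0 0;0 0.005 0 0 0 0 0;0 0.005 0 0 0 0 0;0 0.005 0 0 0 0 0;0 0.005 0 0 0 0 0;0 0.005 0 0 0 0 0"

```text
time_s: 15.9
ee_pos: [0.5108, 0.037, 0.1962]
tool_rot: [[0.961, 0.278, 0.0], [0.278, -0.961, 0.001], [0.001, -0.001, -1.0]]
wrist_force: [-0.2, -0.1, -0.5]
finger_gap: 0.0002
finger_force: 0.0
```

Call:
step_arm --moves "0 0.004 0 0 0 0 0;0 0.004 0 0 0 0 0;0 0.004 0 0 0 0 0;0 0.004 0 0 0 0 0;0 0.004 0 0 0 0 0"

```text
time_s: 16.32
ee_pos: [0.5291, 0.0421, 0.1953]
tool_rot: [[0.961, 0.277, -0.001], [0.277, -0.961, 0.001], [-0.001, -0.001, -1.0]]
wrist_force: [-2.9, -1.6, 2.7]
finger_gap: -0.0002
finger_force: 1.6
```

```bash
python3 - <<'E'
from h import *
tcp();print(fix())
E
```

```text
t 16.32 tcp mill [-16.6 -33.6  72.8] yaw err 0.006 F mill [-3.2 -0.7  2.7] gap -0.000199008954050224
[-0.0014  0.001   0.006 ]
```

Call:
step_arm --moves "0 0.004 0.0005 0 0 0 0;0 0.004 0.0005 0 0 0 0;0 0.004 0.0005 0 0 0 0;0 0.004 0.0005 0 0 0 0;0 0.004 0 0 0 0 0"

```text
time_s: 16.73
ee_pos: [0.5489, 0.0459, 0.195]
tool_rot: [[0.961, 0.278, -0.002], [0.278, -0.961, 0.001], [-0.001, -0.002, -1.0]]
wrist_force: [-3.3, -0.2, -1.9]
finger_gap: 0.0002
finger_force: 1.6
```

Call:
step_arm --moves "0 0.004 0 0 0 0 0;0 0.004 0 0 0 0 0;0 0.003 0 0 0 0 0;0 0.002 0 0 0 0 0"

```text
time_s: 17.07
ee_pos: [0.5615, 0.0495, 0.1952]
tool_rot: [[0.961, 0.278, -0.001], [0.278, -0.961, 0.001], [-0.001, -0.001, -1.0]]
wrist_force: [-3.7, -0.0, -1.8]
finger_gap: 0.0003
finger_force: 1.7
```

Call:
step_arm --moves "0 0.002 0 0 0 0 0;0 0 0 0 0 0 0"

```text
time_s: 17.23
ee_pos: [0.5634, 0.0501, 0.1952]
tool_rot: [[0.961, 0.278, -0.001], [0.278, -0.961, 0.001], [-0.001, -0.001, -1.0]]
wrist_force: [-4.3, -1.1, -2.6]
finger_gap: -0.0002
finger_force: 1.5
```

Call:
step_arm --moves "0 0.002 0 0 0 0 0;0 0 0 0 0 0 0"

```text
time_s: 17.4
ee_pos: [0.5652, 0.0506, 0.1954]
tool_rot: [[0.961, 0.278, -0.001], [0.278, -0.961, 0.001], [-0.0, -0.001, -1.0]]
wrist_force: [-3.6, -1.1, -2.2]
finger_gap: -0.0002
finger_force: 1.6
```

```bash
python3 - <<'E'
from h import *
tcp();print(fix())
E
```

```text
t 17.4 tcp mill [ 20.4 -35.3  72.9] yaw err 0.0062 F mill [-3.8 -0.  -2.2] gap -0.0001895114680582717
[-0.0014  0.0005  0.0062]
```

Expected home is at TCP x about 24.5. I'll go in 1 mm steps, watching the force.

Call:
step_arm --moves "0 0.001 0 0 0 0 0;0 0.001 0 0 0 0 0;0 0 0 0 0 0 0"

```text
time_s: 17.65
ee_pos: [0.5671, 0.0512, 0.1953]
tool_rot: [[0.961, 0.278, -0.001], [0.278, -0.961, 0.001], [-0.001, -0.001, -1.0]]
wrist_force: [-3.0, -1.8, -2.5]
finger_gap: -0.0
finger_force: 1.6
```

Call:
step_arm --moves "0 0.001 0 0 0 0 0;0 0 0 0 0 0 0"

```text
time_s: 17.82
ee_pos: [0.568, 0.0514, 0.1953]
tool_rot: [[0.961, 0.278, -0.001], [0.278, -0.961, 0.001], [-0.001, -0.001, -1.0]]
wrist_force: [-2.8, -0.9, -2.7]
finger_gap: 0.0
finger_force: 1.6
```

Call:
step_arm --moves "0 0.001 0 0 0 0 0;0 0 0 0 0 0 0"

```text
time_s: 17.98
ee_pos: [0.569, 0.0518, 0.1953]
tool_rot: [[0.961, 0.278, -0.001], [0.278, -0.961, 0.001], [-0.001, -0.002, -1.0]]
wrist_force: [-2.8, -0.9, -2.9]
finger_gap: -0.0002
finger_force: 1.6
```

Call:
step_arm --moves "0 0.001 0 0 0 0 0;0 0 0 0 0 0 0"

```text
time_s: 18.15
ee_pos: [0.57, 0.052, 0.1953]
tool_rot: [[0.961, 0.278, -0.001], [0.278, -0.961, 0.001], [-0.0, -0.001, -1.0]]
wrist_force: [-3.2, -0.7, -2.7]
finger_gap: 0.0003
finger_force: 1.6
```

Call:
step_arm --moves "0 0.001 0 0 0 0 0;0 0 0 0 0 0 0"

```text
time_s: 18.32
ee_pos: [0.5709, 0.0523, 0.1953]
tool_rot: [[0.961, 0.278, -0.001], [0.278, -0.961, 0.001], [-0.001, -0.002, -1.0]]
wrist_force: [-3.4, -1.3, -2.9]
finger_gap: -0.0
finger_force: 1.7
```

Call:
step_arm --moves "0 0.001 0 0 0 0 0;0 0 0 0 0 0 0"

```text
time_s: 18.48
ee_pos: [0.5719, 0.0526, 0.1953]
tool_rot: [[0.961, 0.278, -0.001], [0.278, -0.961, 0.001], [-0.0, -0.002, -1.0]]
wrist_force: [-3.4, 0.0, -3.3]
finger_gap: 0.0001
finger_force: 1.7
```

Call:
step_arm --moves "0 0.001 0 0 0 0 0;0 0 0 0 0 0 0"

```text
time_s: 18.65
ee_pos: [0.5727, 0.0528, 0.1952]
tool_rot: [[0.961, 0.278, -0.001], [0.278, -0.961, 0.001], [-0.001, -0.002, -1.0]]
wrist_force: [-4.6, -1.4, -2.1]
finger_gap: -0.0001
finger_force: 2.3
```

```bash
python3 - <<'E'
from h import *
tcp();print(fix())
s=eyes.snapshot("scene")
cv2.imwrite("pics/p5.png",cv2.resize(s["frame"][150:270,280:420],(700,600),interpolation=2))
E
```

```text
t 18.65 tcp mill [ 28.2 -35.2  72.7] yaw err 0.0063 F mill [-4.8 -0.1 -2.1] gap -6.895967855174207e-05
[-0.0015  0.001   0.0063]
```

View pics/p5.png

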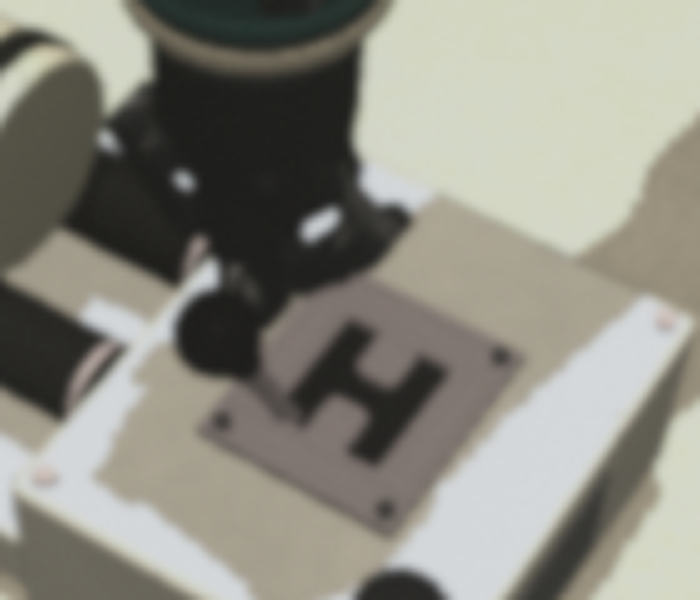

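The knob is at (218,333) and the rod is at the far end of the roller-side slot. The force is just starting to rise, so I'll press gently to confirm the stop.

Call:
step_arm --moves "0 0.001 0 0 0 0 0;0 0 0 0 0 0 0"

```text
time_s: 18.87
ee_pos: [0.5733, 0.0531, 0.195]
tool_rot: [[0.961, 0.278, -0.002], [0.278, -0.961, 0.001], [-0.002, -0.002, -1.0]]
wrist_force: [-6.4, -0.5, -2.7]
finger_gap: -0.0
finger_force: 3.1
```

Call:
step_arm --moves "0 0.0005 0 0 0 0 0;0 0 0 0 0 0 0"

```text
time_s: 19.03
ee_pos: [0.5737, 0.0532, 0.195]
tool_rot: [[0.961, 0.278, -0.002], [0.278, -0.961, 0.001], [-0.002, -0.002, -1.0]]
wrist_force: [-7.2, -0.4, -3.1]
finger_gap: 0.0003
finger_force: 3.5
```

Call:
step_arm --moves "0 0.001 0 0 0 0 0;0 0.001 0 0 0 0 0;0 0 0 0 0 0 0"

```text
time_s: 19.28
ee_pos: [0.5751, 0.0536, 0.1946]
tool_rot: [[0.961, 0.277, -0.004], [0.278, -0.961, 0.001], [-0.003, -0.002, -1.0]]
wrist_force: [-10.0, -1.6, -3.5]
finger_gap: 0.0
finger_force: 5.1
```

That is a firm stop at about 10 N. I'll retreat and check.

Call:
step_arm --moves "0 -0.005 0 0 0 0 0;0 -0.01 0 0 0 0 0;0 -0.02 0 0 0 0 0;0 -0.02 0 -0.02 0 0 0;0 0 0 -0.03 0 0 0;0 0 0 -0.03 0 0 0;0 -0.03 -0.02 0 0 0 0;0 -0.03 -0.02 0 0 0 0;0 -0.01 -0.02 0 0 0 0;0 0 0 0 0 0 0"

```text
time_s: 20.12
ee_pos: [0.4369, 0.079, 0.2764]
tool_rot: [[0.96, 0.281, 0.001], [0.281, -0.96, 0.002], [0.002, -0.002, -1.0]]
wrist_force: [1.0, -0.1, 0.2]
finger_gap: -0.0001
finger_force: 0.0
```

```bash
python3 - <<'E'
from h import *
tcp()
s=eyes.snapshot("scene");t=eyes.snapshot("top")
a=cv2.resize(t["frame"][200:400,210:410],(400,400),interpolation=2)
b=cv2.resize(s["frame"][150:280,270:400],(400,400),interpolation=2)
cv2.imwrite("pics/p6.png",np.clip(np.hstack([a*1.7,b*1.0]),0,255).astype(np.uint8))
E
```

```text
t 20.12 tcp mill [-95.4  26.9 153.9] yaw err 0.0094 F mill [ 0.9 -0.3  0.2] gap -9.880180765882458e-05
```

View pics/p6.png

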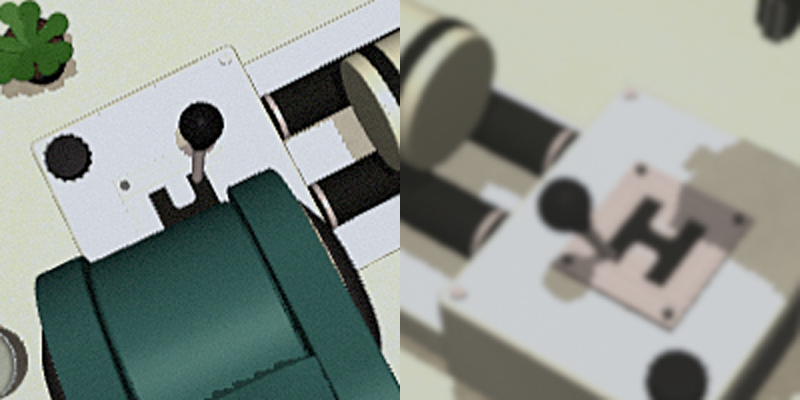

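The knob is now at left (201,126), right (565,205), with the rod at the end of the far roller-side slot. Cap and jar are unmoved. One numeric check before handing in.

```bash
python3 - <<'E'
from h import *
s=eyes.snapshot("scene");t=eyes.snapshot("top")
p,e=two(ray(t,210+201*.5,200+126*.5),ray(s,270+165*.325,150+205*.325)); m=mill(p); print(m,e,"expect 52.5,-36,69")
if abs(m[0]-52.5)<4 and m[1]<-28: print(r.hand_in())
E
```

```text
[ 52.6 -36.4  63.8] 0.0005336377212894405 expect 52.5,-36,69
the job is handed in; nothing more can be done
None
```

The lever is fully home in the far roller-side slot. I pushed it through neutral with the outside of the closed fingers, without entering the other roller-side gear, and handed the job in at about 20 s. The last pictures show the cap where it was and no sign that the jar, bottle or pot moved, though only part of the jar and bottle was in view.

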